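# Put the glass cutter in its case and click the lid shut

### The job

Lay the glass cutter in its open hard case, then swing the sprung lid over and press its front edge down past the catch until it clicks and the lid stays shut by itself. Feel your way down: the thin lid cracks if it is pressed with more than 20 N, and leave the tin, the reel and the bottle behind the work where they stand.

Things in the scene. Friction and masses are not known exactly. Their poses are not given: they have to be found in the camera images.
- case: Grey hard case screwed to the bench (cannot slide), 112 x 156 mm (its x, y), 25 mm high without lid. Origin: centre of its underside; z up, +x towards the hinge, y along the hinge, -x the front. Outside the middle of the front, x = -62 to -74 mm, a plate with two stops and a steel spring catch, 24 mm wide, is clamped to two guide bars; all lower than the shut lid's top. No need to touch it.
- case_floor (a point): Centre of the case's inner floor (rubber liner), 12 mm above the case's underside; axes as the case's. The floor is 102 x 146 mm (x, y) inside 5 mm walls whose rim is 13 mm above this point.
- lid_hinge (a point): Middle of the lid's hinge line, at [60.5, 0, 25] mm in the case's frame; the line runs along the case's y; axes as the case's. The lid is a grey hollow shell: 122 mm from hinge line to free edge, 164 mm wide, 3 mm thick, rim walls 25 mm deep. When shut it leaves 13 mm free above the tray's rim.
- case_lid (a joint): Lid angle, rad: 0 is level, growing as it opens; stands open near 1.65, past upright. A weak spring opens it (about 1.5 N at the front edge when nearly shut) unless latched. The catch resists over about 3 mm with 6 to 13 N at the edge, gives, and 3 mm lower hard stops follow. Its plate is set up to 10 mm higher or lower each time, unmeasured: latched, the joint may read -0.09 to 0.1.
- lid_edge (a point): Point on the lid's outer (upper) face where to press: 16 mm inside the middle of the free front edge, 106 mm from the hinge line and 17 mm above the plane through it. Fixed to the lid; z is the lid's outward normal, x points to the hinge. Nearer the hinge the catch takes more force, twice as much at half way.
- cutter_grip (a point): Middle of the glass cutter's barrel, where to grip it, 7 mm above what it lies on. x runs along the cutter: the 14 mm thick barrel reaches from -45 to +45 mm, the thin wheel end on to +73 mm (118 mm in all); z up.
- cutter: The glass cutter itself: pencil-shaped, plain barrel, loose on the bench, about 0.08 kg. It fits in the case only with its length along the case's y. Grip by cutter_grip; this body's own axes are turned a few degrees from the barrel and mean nothing.
- flux_tin: round tin with a lid, 71 mm across, 32 mm high, origin at the middle of its underside. Bystander.
- reel: reel of solder lying flat, 89 mm across, 24 mm high, origin at the middle of its underside. Bystander.
- glue: white glue bottle, 52 mm across, 166 mm high, origin at the middle of its underside. Bystander.

How it is judged:
By the outcome, as a careful person would: the job done as asked, in the order asked, and still so for the second after the job is handed in, with the robot touching nothing.
It also fails if it takes over 72 s, if anything falls off the work surface, if the arm or the gripper's body presses on something with over 40 N, if the wrist force passes 120 N, or if a joint passes its speed limit or range.

### The arm

A 7-joint arm with a two-finger parallel gripper is mounted at the origin on a cart in front of the work surface, level with it; the furniture and walls round the work are solid. World frame = base frame: x ahead of the robot, y to its left, z up, the work surface at z = 0. Lengths are in m, angles in degrees, forces in N, time in s.
With the tool pointing down it reaches from about 0.425 to 0.875 m from the base axis. Payload 4.7 kg.
Tool frame: the origin (TCP) lies between the finger pads; the fingertips stand robot.tip_reach ahead of it and the grasp point (between the pads) lies 2 mm behind it (robot.tip_reach is the distance from the TCP to the fingertips, in m); z points along the fingers, y is the line along which they close (so a half turn about z gives the same grasp; the last joint's range is limited). The gripper opens to 85 mm and grips with 20 to 120 N. Pads are 22 mm wide; open, the fingers measure 114 mm over their backs; the gripper's body (76 mm by 85 mm) begins 54 mm behind the grasp point. The pads swing forward as they close: fully open they stand 13 mm farther back than shut.
Start: joints at [-67.832, 18.392, -4.016, 83.108, 1.295, 78.541, -3.26], TCP at [0.237, 0.605, 0.248] pointing down, gripper open.
Joint ranges: [-163.93, 163.93], [-17.29, 119.83], [-79.2, 71.16], [3.27, 140.29], [-89.18, 269.18], [5.43, 117.66], [-154.24, 154.24]. Speed limits (degrees/s): [147.25, 147.25, 180, 180, 180, 180, 180].

### API

Orientations are given as a 3x3 rotation matrix whose columns are the frame's x, y, z axes.
In Python, from station import read_state, eyes, workorder, robot gives the robot as it stands.
- The arm moves only by the tool servo_tool, never from a script. Its argument "moves" is text: rows parted by semicolons, each of 7 numbers parted by spaces: the closure, from -1 (fully open) to 1 (shut), then the shift along the tool's x, y, z in cm, then the turn, a rotation vector about the tool's x, y, z in degrees. In form: fingers dx dy dz rx ry rz; .... A call has 1 to 12 rows; each row shifts and turns the commanded pose from where the row before left it, along the tool's axes as they then stand; what a row does not reach is not made up. A row lasts 1/12 s, in which the tool goes at most 41.7 mm and 7.16 degrees, less where a joint would pass 70% of its speed; a pose out of reach is approached as far as the arm can. A call with a gripper value outside its range is refused whole. The fingers move at their own pace and stop on an object; "squeeze" is the grip in N (left out, the last holds). Time passes only in rows, so rows that do not move let the fingers close. It gives the time, the measured TCP pose, the force, the opening and the grip force at its end, in the units of the state.
- read_state(): the state, without advancing time (a new reading comes with each control period).
- eyes.snapshot(name): name is "side" or "top" or "wrist"; returns the picture (384x512x3 uint8, red, green, blue); there is no depth.
- eyes.camera_params(name): a dict with "fov_y" (degrees; the focal length in pixels is half the picture's height over the tangent of half this angle, whatever the lens; pixels are square), "cx", "cy" (the principal point, pixels), "extrinsics" (4x4, takes a point from camera to world coordinates). Camera axes: x right, y down, z forward; pixel columns grow to the right and rows downward; lengths in m; the calibration is good to about 2 mm. A picture is of the moment at which its call begins: read the wrist's pose just before it. camera_params takes no time and is no camera call; for the wrist camera it gives the pose at the moment of the call.
- workorder.hand_in(): hands the job in; it is judged then, once.
The state is a dict: "clock": time; "joints": joint angles; "qvel": joint speeds; "tau": joint torques, N m; "eef_pos": TCP position; "ee_rot": TCP orientation; "wrist_force": force on the tool from outside, world axes, zero at the start; "moment": the same for the moment, N m; "finger_gap": opening from 0.0 (shut) to 1.0 (fully open); "finger_force": force on a finger pad.
Only numpy, scipy, OpenCV 4.12 (cv2) and the standard library are available. Lean on these libraries where they do the work, as an engineer would, in place of code of your own. Each camera call takes 0.05 s, during which the arm holds its last target. There are 200 camera calls.

## Working session

There is one attempt and no reset: what is moved stays moved. The work goes in short steps, Python scripts to look and compute and a tool call to move; the robot and the scene stay as the last step left them, time stands still between calls to the robot, and variables do not carry over. Pictures are saved under pics/ and viewed, at most 12 in all, crops included, and the job is handed in when it is done.

Besides the shell and the picture viewer there is one more tool, called after "Request:" as name(argument=value, ...) on one line, values as JSON. servo_tool: Moves the arm, as the interface text tells. Its arguments: {"type":"object","properties":{"moves":{"type":"string"},"squeeze":{"type":"number"}},"required":["moves"]}

```bash
mkdir -p pics; ls
python3 - <<'E'
from station import read_state, eyes, robot
import cv2,numpy as np
s=read_state(); print(s['clock'],s['eef_pos'],s['ee_rot'],s['wrist_force'],s['finger_gap'],robot.tip_reach)
for n in("top","side"):
    p=eyes.camera_params(n);print(n,p['fov_y'],p['cx'],p['cy'],np.round(p['extrinsics'],4).tolist())
    im=eyes.snapshot(n);cv2.imwrite(f'pics/{n}0.png',im[:,:,::-1])
E
```

```text
pics
0.0 [0.23660582 0.60485096 0.24721334] [[-9.31323397e-01  3.64192764e-01 -6.00968187e-04]
 [ 3.64193242e-01  9.31321565e-01 -1.85087344e-03]
 [-1.14380082e-04 -1.94263029e-03 -9.99998107e-01]] [0.2027886  0.23633413 0.13583508] 0.9972438016052387 0.017
top 45.87719529327131 255.49396339179842 186.8390536086037 [[-0.0251, -0.988, 0.1522, 0.4775], [-0.9997, 0.0253, -0.001, -0.0893], [-0.0028, -0.1522, -0.9884, 0.9127], [0.0, 0.0, 0.0, 1.0]]
side 42.380134859010624 262.07755537273306 197.97140394138924 [[-0.9382, 0.1334, -0.3193, 0.9127], [0.3454, 0.4176, -0.8404, 0.6046], [0.0212, -0.8988, -0.4379, 0.428], [0.0, 0.0, 0.0, 1.0]]
```

View pics/top0.png

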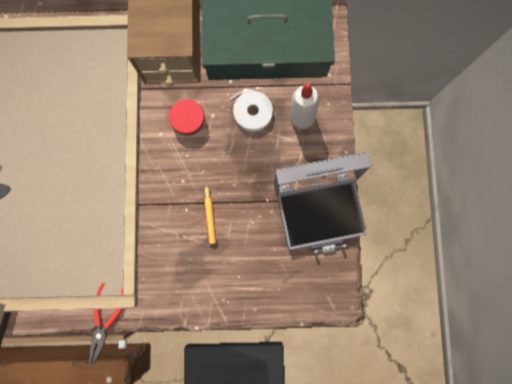

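View pics/side0.png

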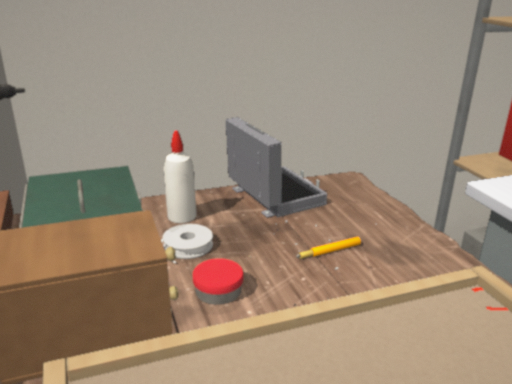

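```bash
cat > h.py <<'E'
import numpy as np,cv2
from station import read_state,eyes,robot
def ray(n,u,v,p=None):
    p=p or eyes.camera_params(n);f=192/np.tan(np.radians(p['fov_y']/2));E=np.array(p['extrinsics'])
    return E[:3,3],E[:3,:3]@np.array([(u-p['cx'])/f,(v-p['cy'])/f,1.])
def cast(n,u,v,z,p=None):
    o,d=ray(n,u,v,p);return o+d*(z-o[2])/d[2]
def proj(n,P,p=None):
    p=p or eyes.camera_params(n);f=192/np.tan(np.radians(p['fov_y']/2));E=np.array(p['extrinsics'])
    c=E[:3,:3].T@(np.array(P)-E[:3,3]);return c[:2]/c[2]*f+[p['cx'],p['cy']]
E
python3 - <<'E'
from h import *
im=cv2.imread('pics/top0.png');hsv=cv2.cvtColor(im,cv2.COLOR_BGR2HSV)
m=cv2.inRange(hsv,(15,140,120),(35,255,255))
c=max(cv2.findContours(m,0,2)[0],key=cv2.contourArea)
pts=np.array([cast('top',u,v,.007) for u,v in c[:,0].astype(float)])
vx,vy,x0,y0=cv2.fitLine(pts[:,:2].astype(np.float32),2,0,.01,.01).ravel()
t=(pts[:,:2]-[x0,y0])@[vx,vy];print('cutter dir',vx,vy,np.degrees(np.arctan2(vy,vx)),'ends',[x0+vx*t.min(),y0+vy*t.min()],[x0+vx*t.max(),y0+vy*t.max()],np.ptp(t))
print(cv2.boundingRect(c))
# liner
m=cv2.inRange(im,(0,0,0),(48,48,48)); m[:150]=0;m[270:]=0;m[:,:260]=0;m[:,400:]=0
c=max(cv2.findContours(m,0,2)[0],key=cv2.contourArea);print(cv2.contourArea(c))
a=cv2.approxPolyDP(cv2.convexHull(c),5,True)[:,0];print(a)
P=np.array([cast('top',*q,.012) for q in a.astype(float)]);print(np.round(P,4));print(np.linalg.norm(np.roll(P,-1,0)-P,axis=1))
big=cv2.hconcat([cv2.resize(im[145:265,265:385],None,fx=3.3,fy=3.3,interpolation=2),cv2.resize(im[165:285,150:270],None,fx=3.3,fy=3.3,interpolation=2)])
cv2.imwrite('pics/crop.png',big)
E
```

```text
cutter dir 0.9936976 0.11209408 6.436044 ends [np.float64(0.5060825899131467), np.float64(-0.002017925987510806)] [np.float64(0.5981462928790876), np.float64(0.008367322435489932)] 0.09264760675519138
(204, 197, 12, 47)
2124.5
[[282 197]
 [308 195]
 [354 231]
 [294 244]]
[[ 0.5943 -0.1427  0.012 ]
 [ 0.597  -0.1949  0.012 ]
 [ 0.5229 -0.2828  0.012 ]
 [ 0.5003 -0.1632  0.012 ]]
[0.05224642 0.11493232 0.12167442 0.09611189]
```

View pics/crop.png

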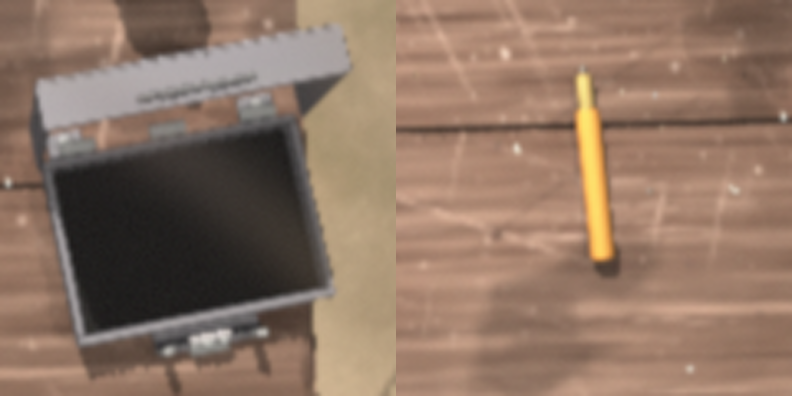

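```bash
python3 - <<'E'
from h import *
g=lambda x,y:((x+.5)/3.3-.5+265,(y+.5)/3.3-.5+145)
o=[g(80,343),g(332,294),g(296,120),g(47,163)]
P=np.array([cast('top',*q,.025) for q in o]);print('rim',np.round(P,4),np.linalg.norm(np.roll(P,-1,0)-P,axis=1),P.mean(0))
i=[g(86,332),g(327,287),g(290,124),g(54,170)]
for a in(P,):
  for k in ((0,1),(3,2),(0,3),(1,2)): d=a[k[1]]-a[k[0]];print(k,np.degrees(np.arctan2(d[1],d[0])))
Q=np.array([cast('top',*q,.022) for q in i]);print('inner',Q.round(4),np.linalg.norm(np.roll(Q,-1,0)-Q,axis=1),Q.mean(0))
im=cv2.imread('pics/side0.png');hsv=cv2.cvtColor(im,cv2.COLOR_BGR2HSV)
m=cv2.inRange(hsv,(15,140,120),(35,255,255));m[:220]=0;m[270:]=0;m[:,:290]=0;m[:,380:]=0
ys,xs=np.nonzero(m);print('side yellow',xs.min(),xs.max(),cast('side',xs.min(),ys[xs.argmin()],.007),cast('side',xs.max(),ys[xs.argmax()],.007))
print('grip in side',proj('side',[.5521,.0032,.007]),np.c_[xs,ys].mean(0))
# glue base via side / top
print('glue side base',cast('side',181,218,0),'top cap',cast('top',306,88,.166))
# lid in side picture: corners
E
python3 -c "
import cv2;im=cv2.imread('pics/side0.png');cv2.imwrite('pics/sc.png',cv2.resize(im[100:230,150:350],None,fx=4,fy=4,interpolation=2))"
```

```text
rim [[ 0.4914 -0.1519  0.025 ]
 [ 0.5163 -0.3016  0.025 ]
 [ 0.6208 -0.2864  0.025 ]
 [ 0.5986 -0.136   0.025 ]] [0.15172588 0.10560951 0.15200401 0.1083361 ] [ 0.55680413 -0.21896944  0.025     ]
(0, 1) -80.55691350005317
(3, 2) -81.58676090187912
(0, 3) 8.416658448458229
(1, 2) 8.252557218606798
inner [[ 0.4978 -0.1559  0.022 ]
 [ 0.5207 -0.2996  0.022 ]
 [ 0.619  -0.2833  0.022 ]
 [ 0.5947 -0.1402  0.022 ]] [0.14550279 0.09965627 0.14511555 0.09810044] [ 0.55803434 -0.21975083  0.022     ]
side yellow 300 361 [0.61722952 0.00183455 0.007     ] [0.50707526 0.00260246 0.007     ]
grip in side [336.96308007 246.66251692] [331.92421442 246.62107209]
glue side base [ 0.7691153  -0.18391308  0.        ] top cap [ 0.76244101 -0.18135383  0.166     ]
```

View pics/sc.png

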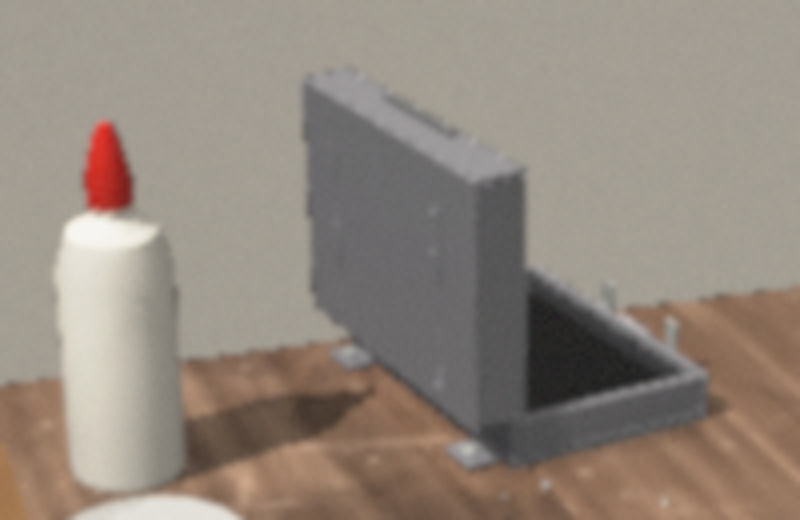

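Request:
servo_tool(moves="-1 -2.85 -2.48 0 0 0 0;-1 -2.85 -2.48 0 0 0 0;-1 -2.85 -2.48 0 0 0 0;-1 -2.85 -2.48 0 0 0 0;-1 -2.85 -2.48 0 0 0 0;-1 -2.85 -2.48 0 0 0 0;-1 -2.85 -2.48 0 0 0 0;-1 -2.85 -2.48 0 0 0 0;-1 -2.85 -2.48 0 0 0 0;-1 -2.85 -2.48 0 0 0 0;-1 -2.85 -2.48 0 0 0 0;-1 -2.85 -2.48 0 0 0 0")

```text
clock: 1.1
eef_pos: [0.4472, 0.2017, 0.2481]
ee_rot: [[-0.931, 0.364, -0.0], [0.364, 0.931, 0.0], [0.0, 0.0, -1.0]]
wrist_force: [2.1, -0.7, -0.3]
finger_gap: 1.0
finger_force: 0.0
```

Request:
servo_tool(moves="-1 -2.85 -2.48 0 0 0 0;-1 -2.85 -2.48 0 0 0 0;-1 -2.85 -2.48 0 0 0 0;-1 -2.85 -2.48 0 0 0 0;-1 -2.85 -2.48 0 0 0 0;-1 -2.85 -2.48 0 0 0 0;-0.5 0 0 0 0 0 -7;-0.5 0 0 0 0 0 -7;-0.5 0 0 0 0 0 -7;-0.5 0 0 0 0 0 -7;-0.5 0 0 0 0 0 0;-0.5 0 0 0 0 0 0")

```text
clock: 2.1
eef_pos: [0.5517, 0.0028, 0.248]
ee_rot: [[-0.994, -0.112, -0.001], [-0.112, 0.994, 0.0], [0.001, 0.0, -1.0]]
wrist_force: [0.1, 0.6, -0.1]
finger_gap: 0.752
finger_force: 0.0
```

```bash
cat >> h.py <<'E'
def st():
    s=read_state();R=s['ee_rot'];print(round(s['clock'],2),s['eef_pos'].round(4),'yawY',np.degrees(np.arctan2(R[1,1],R[0,1])).round(2),'z',R[:,2].round(3),'F',s['wrist_force'].round(2),'gap',round(s['finger_gap'],3),'ff',s['finger_force'],'q7',s['joints'][6].round(1));return s
def goto(P):
    s=read_state();print('tool shift cm',(100*s['ee_rot'].T@(np.array(P)-s['eef_pos'])).round(2))
E
python3 - <<'E'
from h import *
st();goto([.552,.0032,.13])
p=eyes.camera_params('wrist');im=eyes.snapshot('wrist')[:,:,::-1].copy();cv2.imwrite('pics/w1.png',im)
hsv=cv2.cvtColor(im,cv2.COLOR_BGR2HSV);m=cv2.inRange(hsv,(15,140,120),(35,255,255))
c=max(cv2.findContours(m,0,2)[0],key=cv2.contourArea);print(cv2.contourArea(c),cv2.boundingRect(c))
P=np.array([cast('wrist',u,v,.007,p) for u,v in c[:,0].astype(float)])[:,:2]
r=cv2.minAreaRect(P.astype(np.float32)*1000);print(r);print(cv2.boxPoints(r))
E
```

```text
2.1 [0.5517 0.0028 0.248 ] yawY 96.44 z [-0.001  0.    -1.   ] F [ 0.14  0.58 -0.12] gap 0.752 ff 0.0 q7 96.0
tool shift cm [-0.04  0.04 11.8 ]
868.5 (250, 135, 14, 90)
((564.0661010742188, 2.61712646484375), (112.8200454711914, 15.400355339050293), 5.684689998626709)
[[ 5.07170746e+02  4.69180489e+00]
 [ 5.08696259e+02 -1.06328125e+01]
 [ 6.20961426e+02  5.42448044e-01]
 [ 6.19435913e+02  1.58670654e+01]]
```

View pics/w1.png

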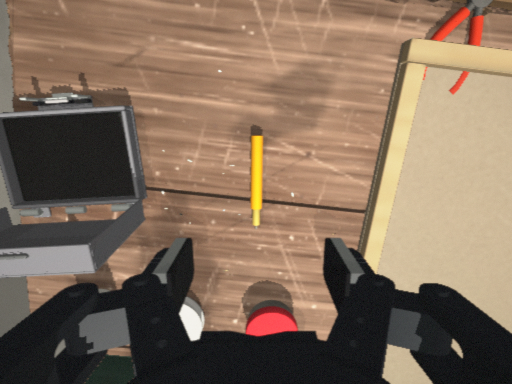

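Request:
servo_tool(moves="-0.3 0 0 4 0 0 0;-0.3 0 0 4 0 0 0;-0.3 0 0 4 0 0 0;-0.3 0 0 4 0 0 0;-0.3 0 0 3 0 0 0;-0.3 0 0 2 0 0 0;-0.3 0 0 1.5 0 0 0;-0.3 0 0 0.3 0 0 0;-0.3 0 0 0 0 0 0")

```text
clock: 2.9
eef_pos: [0.5511, 0.0028, 0.0194]
ee_rot: [[-0.993, -0.114, -0.002], [-0.114, 0.993, -0.001], [0.002, -0.0, -1.0]]
wrist_force: [-0.8, 0.2, 0.2]
finger_gap: 0.647
finger_force: 0.0
```

Request:
servo_tool(moves="1 0 0 0 0 0 0;1 0 0 0 0 0 0;1 0 0 0 0 0 0;1 0 0 0 0 0 0;1 0 0 0 0 0 0;1 0 0 0 0 0 0;1 0 0 0 0 0 0;1 0 0 0 0 0 0", squeeze=40)

```text
clock: 3.57
eef_pos: [0.5532, 0.0028, 0.0219]
ee_rot: [[-0.993, -0.115, 0.003], [-0.115, 0.993, 0.001], [-0.003, 0.0, -1.0]]
wrist_force: [-0.0, 0.5, 6.7]
finger_gap: 0.145
finger_force: 41.2
```

Request:
servo_tool(moves="1 0 0 -1 0 0 0;1 0 0 -3 0 0 0;1 0 0 -4 0 0 0;1 0 0 -4 0 0 0;1 0 0 -3 0 0 0;1 0 0 0 0 0 0;1 0 0 0 0 0 0")

```text
clock: 4.15
eef_pos: [0.5531, 0.0029, 0.1729]
ee_rot: [[-0.993, -0.116, 0.005], [-0.116, 0.993, 0.001], [-0.005, 0.001, -1.0]]
wrist_force: [-0.8, 0.5, -1.5]
finger_gap: 0.149
finger_force: 40.3
```

Run:
```python
from h import *
s=st();R=s['ee_rot'];print(R.round(3))
a=np.radians(8.7);C=np.array([[np.cos(a),-np.sin(a)],[np.sin(a),np.cos(a)]])
p=np.array([.557,-.2195])+C@[-.004,.014];print('place',p);goto([*p,s['eef_pos'][2]])
im=eyes.snapshot('side')[:,:,::-1];cv2.imwrite('pics/s2.png',cv2.resize(im[60:330,150:450],None,fx=2,fy=2))
```

```text
4.15 [0.5531 0.0029 0.1729] yawY 96.63 z [ 0.005  0.001 -1.   ] F [-0.84  0.47 -1.54] gap 0.149 ff 40.31585991382599 q7 97.7
[[-0.993 -0.116  0.005]
 [-0.116  0.993  0.001]
 [-0.005  0.001 -1.   ]]
place [ 0.55092837 -0.20626613]
tool shift cm [  2.63 -20.75  -0.03]
```

View pics/s2.png

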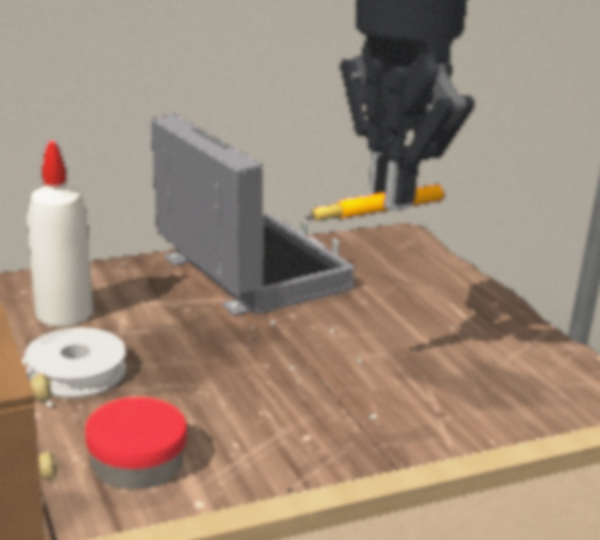

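Request:
servo_tool(moves="1 0 0 0 0 0 7;1 0 0 0 0 0 7;1 0 0 0 0 0 7;1 0 0 0 0 0 7;1 0 0 0 0 0 7;1 0 0 0 0 0 7;1 0 0 0 0 0 7;1 0 0 0 0 0 7;1 0 0 0 0 0 7;1 0 0 0 0 0 7;1 0 0 0 0 0 7;1 0 0 0 0 0 7")

```text
clock: 5.2
eef_pos: [0.5503, 0.0027, 0.1681]
ee_rot: [[-0.213, 0.977, -0.004], [0.977, 0.213, -0.001], [-0.0, -0.004, -1.0]]
wrist_force: [0.6, -0.2, -0.9]
finger_gap: 0.149
finger_force: 40.3
```

Request:
servo_tool(moves="1 0 0 0 0 0 3.9;1 0 0 0 0 0 0;1 0 0 0 0 0 0")

```text
clock: 5.45
eef_pos: [0.5508, 0.0028, 0.1687]
ee_rot: [[-0.154, 0.988, -0.003], [0.988, 0.154, -0.001], [-0.0, -0.003, -1.0]]
wrist_force: [0.4, -0.1, 0.0]
finger_gap: 0.149
finger_force: 40.3
```

Run:
```python
from h import *
s=st();goto([.5509,-.2063,.17])
```

```text
5.45 [0.5508 0.0028 0.1687] yawY 8.86 z [-0.003 -0.001 -1.   ] F [ 0.39 -0.13  0.01] gap 0.149 ff 40.313183069229126 q7 11.5
tool shift cm [-20.66  -3.21  -0.11]
```

Request:
servo_tool(moves="1 -3 -0.45 0 0 0 0;1 -3.5 -0.55 0 0 0 0;1 -3.5 -0.55 0 0 0 0;1 -3.5 -0.55 0 0 0 0;1 -3.5 -0.55 0 0 0 0;1 -2.5 -0.4 0 0 0 0;1 -1.16 -0.16 0 0 0 0;1 0 0 0 0 0 0;1 0 0 0 0 0 0")

```text
clock: 6.2
eef_pos: [0.5514, -0.2054, 0.1696]
ee_rot: [[-0.152, 0.988, -0.001], [0.988, 0.152, 0.001], [0.001, -0.001, -1.0]]
wrist_force: [-0.0, 0.8, -0.2]
finger_gap: 0.151
finger_force: 40.3
```

Run:
```python
from h import *
s=st();goto([.5509,-.2063,.04])
cv2.imwrite('pics/t3.png',cv2.resize(eyes.snapshot('top')[130:280,240:400,::-1],None,fx=3.5,fy=3.5,interpolation=2))
```

```text
6.2 [ 0.5514 -0.2054  0.1696] yawY 8.76 z [-0.001  0.001 -1.   ] F [-0.01  0.79 -0.24] gap 0.151 ff 40.31473159790039 q7 36.3
tool shift cm [-0.1  -0.05 12.96]
```

View pics/t3.png

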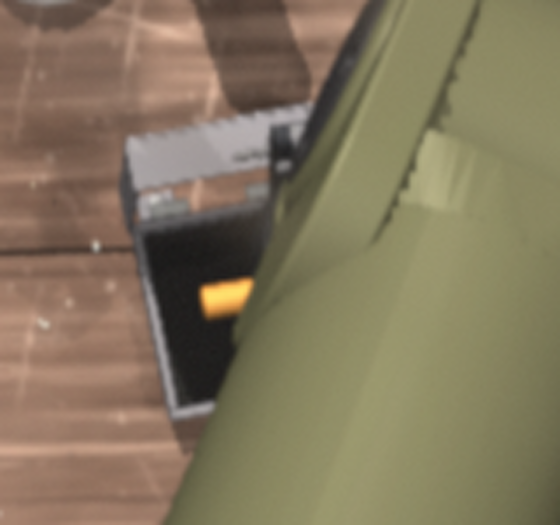

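Request:
servo_tool(moves="1 -0.1 -1 0 0 0 0;1 0 0 3 0 0 0;1 0 0 3 0 0 0;1 0 0 3 0 0 0;1 0 0 2 0 0 0;1 0 0 1 0 0 0;1 0 0 0 0 0 0;1 0 0 0 0 0 0")

```text
clock: 6.92
eef_pos: [0.5422, -0.2079, 0.0508]
ee_rot: [[-0.153, 0.988, 0.0], [0.988, 0.153, 0.0], [0.0, 0.0, -1.0]]
wrist_force: [0.1, -1.2, -0.4]
finger_gap: 0.149
finger_force: 40.3
```

Request:
servo_tool(moves="1 0 0 0.3 0 0 0;1 0 0 0.3 0 0 0;1 0 0 0.2 0 0 0;1 0 0 0 0 0 0")

```text
clock: 7.25
eef_pos: [0.5421, -0.2087, 0.0426]
ee_rot: [[-0.152, 0.988, 0.001], [0.988, 0.152, 0.0], [0.0, 0.001, -1.0]]
wrist_force: [-1.1, 0.3, -1.2]
finger_gap: 0.149
finger_force: 40.3
```

Request:
servo_tool(moves="1 0 0 0.3 0 0 0;1 0 0 0.2 0 0 0;1 0 0 0.1 0 0 0;1 0 0 0 0 0 0;1 0 0 0 0 0 0")

```text
clock: 7.67
eef_pos: [0.5418, -0.2088, 0.0362]
ee_rot: [[-0.152, 0.988, -0.0], [0.988, 0.152, 0.0], [0.0, -0.0, -1.0]]
wrist_force: [0.4, -1.0, -0.2]
finger_gap: 0.149
finger_force: 40.3
```

Request:
servo_tool(moves="1 0 0 0.1 0 0 0;1 0 0 0.1 0 0 0;1 0 0 0 0 0 0;1 0 0 0 0 0 0")

```text
clock: 8.0
eef_pos: [0.5419, -0.2087, 0.0342]
ee_rot: [[-0.152, 0.988, -0.0], [0.988, 0.152, 0.0], [0.0, -0.0, -1.0]]
wrist_force: [-0.4, 0.1, -1.0]
finger_gap: 0.15
finger_force: 40.3
```

Request:
servo_tool(moves="1 0 0 0.1 0 0 0;1 0 0 0 0 0 0;1 0 0 0 0 0 0")

```text
clock: 8.25
eef_pos: [0.542, -0.2088, 0.0339]
ee_rot: [[-0.152, 0.988, 0.0], [0.988, 0.152, 0.0], [0.0, 0.0, -1.0]]
wrist_force: [-2.1, 0.6, 5.2]
finger_gap: 0.152
finger_force: 41.0
```

Request:
servo_tool(moves="0.3 0 0 0 0 0 0;0.2 0 0 0 0 0 0;0.2 0 0 0 0 0 0;0.2 0 0 0 0 0 0;0.2 0 0 0 0 0 0;0.2 0 0 -1 0 0 0;0.2 0 0 -3 0 0 0;0.2 0 0 -4 0 0 0;0.2 0 0 -4 0 0 0;0.2 0 0 -4 0 0 0;0.2 0 0 -4 0 0 0;1 0 0 -3 0 0 0")

```text
clock: 9.25
eef_pos: [0.5423, -0.2096, 0.2679]
ee_rot: [[-0.151, 0.988, 0.004], [0.989, 0.151, -0.001], [-0.001, 0.004, -1.0]]
wrist_force: [0.5, -0.6, -0.5]
finger_gap: 0.274
finger_force: 0.0
```

Run:
```python
from h import *
s=st()
p=eyes.camera_params('wrist');im=eyes.snapshot('wrist')[:,:,::-1].copy();cv2.imwrite('pics/w4.png',im)
```

```text
9.25 [ 0.5423 -0.2096  0.2679] yawY 8.7 z [ 0.004 -0.001 -1.   ] F [ 0.48 -0.61 -0.51] gap 0.274 ff 0.0 q7 33.9
```

View pics/w4.png

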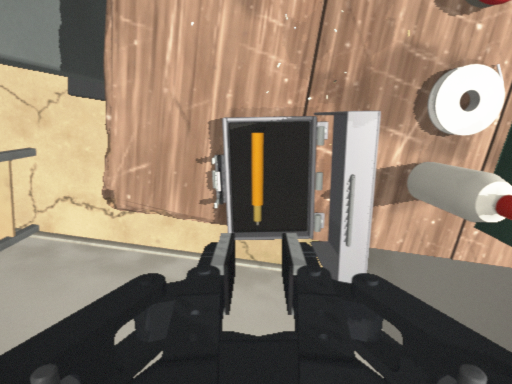

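Request:
servo_tool(moves="1 0 0 0 0 0 7;1 0 0 0 0 0 7;1 0 0 0 0 0 7;1 0 0 0 0 0 7;1 0 0 0 0 0 7;1 0 0 0 0 0 7;1 0 0 0 0 0 7;1 0 0 0 0 0 7;1 0 0 0 0 0 7;1 0 0 0 0 0 7;1 0 0 0 0 0 7;1 0 0 0 0 0 7")

```text
clock: 10.3
eef_pos: [0.5417, -0.209, 0.2636]
ee_rot: [[0.969, 0.248, 0.0], [0.248, -0.969, 0.0], [0.0, -0.0, -1.0]]
wrist_force: [-0.9, 0.3, -0.5]
finger_gap: 0.0
finger_force: 0.0
```

Request:
servo_tool(moves="1 0 0 0 0 0 6;1 0 0 0 0 0 0;1 0 0 0 0 0 0")

```text
clock: 10.55
eef_pos: [0.5418, -0.2089, 0.2635]
ee_rot: [[0.988, 0.155, 0.0], [0.155, -0.988, 0.0], [0.0, -0.0, -1.0]]
wrist_force: [0.2, -0.7, 0.1]
finger_gap: -0.001
finger_force: 0.0
```

```bash
cat >> h.py <<'E'
a=np.radians(8.7);C=np.array([[np.cos(a),-np.sin(a)],[np.sin(a),np.cos(a)]]);O=np.array([.557,-.2195])
def case(x,y,z): return [*(O+C@[x,y]),z]
def inc():
    s=st();print('TCP in case mm',(1000*C.T@(s['eef_pos'][:2]-O)).round(1))
E
python3 - <<'E'
from h import *
inc();goto(case(.112,0,.150))
p=np.array([[223,118],[314,116],[313,240],[230,240]],float)
im=cv2.imread('pics/w4.png')
# recompute with pose at that moment is not available here; use top for a check of case outline
print([proj('top',case(x,y,.025)).round(1) for x,y in((-.056,.078),(-.056,-.078),(.056,-.078),(.056,.078))])
E
```

```text
10.55 [ 0.5418 -0.2089  0.2635] yawY -81.1 z [ 0.  0. -1.] F [ 0.22 -0.74  0.08] gap -0.001 ff 0.0 q7 -52.9
TCP in case mm [-13.4  12.8]
tool shift cm [12.54  1.33 11.36]
[array([288.4, 249.4]), array([367.2, 235.2]), array([355.1, 179.3]), array([277.8, 193.1])]
```

Request:
servo_tool(moves="1 2.5 0.3 0 0 0 0;1 4 0.4 0 0 0 0;1 4 0.4 0 0 0 0;1 2 0.23 0 0 0 0;1 0 0 1.5 0 0 0;1 0 0 3 0 0 0;1 0 0 3 0 0 0;1 0 0 2.5 0 0 0;1 0 0 1 0 0 0;1 0 0 0 0 0 0")

```text
clock: 11.38
eef_pos: [0.666, -0.202, 0.1503]
ee_rot: [[0.988, 0.154, -0.005], [0.154, -0.988, 0.002], [-0.005, -0.002, -1.0]]
wrist_force: [-1.4, -0.3, 0.4]
finger_gap: 0.001
finger_force: 0.0
```

Run:
```python
from h import *
inc()
cv2.imwrite('pics/s5.png',cv2.resize(eyes.snapshot('side')[60:240,150:350,::-1],None,fx=3.3,fy=3.3,interpolation=2))
```

```text
11.38 [ 0.666  -0.202   0.1503] yawY -81.16 z [-0.005  0.002 -1.   ] F [-1.36 -0.3   0.37] gap 0.001 ff 0.0 q7 -48.8
TCP in case mm [110.4   0.8]
```

View pics/s5.png

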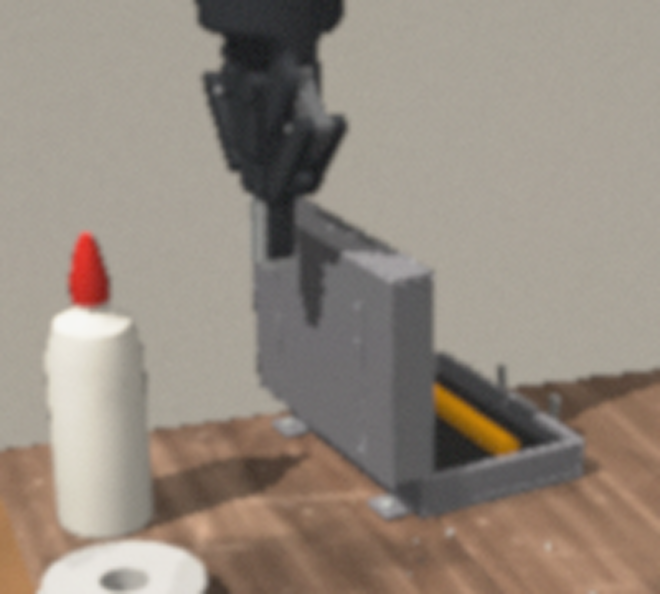

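Run:
```python
from h import *
s=read_state();p=np.array([*(1000*C.T@(s['eef_pos'][:2]-O)),1000*s['eef_pos'][2]])
T=list(np.arange(1.65,.24,-.10))+[.25]
q=[p[0],p[2]]
for t in T:
    r=106+9*(1.65-t)/1.4
    n=[60.5-r*np.cos(t)+17*np.sin(t)+11,25+r*np.sin(t)+17*np.cos(t)+19]
    print(round(t,2),np.round(n,1),'d tool x,z cm',((n[0]-q[0])/10).round(2),(-(n[1]-q[1])/10).round(2));q=n
```

```text
1.65 [ 96.8 148.3] d tool x,z cm -1.46 0.45
1.55 [ 86.3 151. ] d tool x,z cm -1.06 -0.27
1.45 [ 75.4 152.6] d tool x,z cm -1.08 -0.16
1.35 [ 64.5 153. ] d tool x,z cm -1.1 -0.05
1.25 [ 53.4 152.4] d tool x,z cm -1.11 0.06
1.15 [ 42.4 150.6] d tool x,z cm -1.1 0.18
1.05 [ 31.6 147.8] d tool x,z cm -1.08 0.29
0.95 [ 21.1 143.8] d tool x,z cm -1.05 0.4
0.85 [ 10.9 138.7] d tool x,z cm -1.01 0.51
0.75 [  1.3 132.6] d tool x,z cm -0.96 0.61
0.65 [ -7.7 125.6] d tool x,z cm -0.9 0.71
0.55 [-16.  117.6] d tool x,z cm -0.83 0.8
0.45 [-23.5 108.8] d tool x,z cm -0.75 0.88
0.35 [-30.1  99.2] d tool x,z cm -0.66 0.96
0.25 [-35.7  88.9] d tool x,z cm -0.56 1.03
0.25 [-35.7  88.9] d tool x,z cm 0.0 -0.0
```

Request:
servo_tool(moves="1 -0.7 0 0.2 0 0 0;1 -0.5 0 0.1 0 0 0;1 -0.4 0 0 0 0 0;1 -0.5 0 -0.1 0 0 0;1 -0.5 0 -0.1 0 0 0;1 -0.6 0 -0.1 0 0 0;1 -0.5 0 -0.1 0 0 0;1 -0.5 0 0 0 0 0;1 -0.6 0 0 0 0 0")

```text
clock: 12.18
eef_pos: [0.6198, -0.2103, 0.1545]
ee_rot: [[0.988, 0.152, 0.001], [0.152, -0.988, -0.0], [0.001, 0.0, -1.0]]
wrist_force: [1.4, -0.3, -0.4]
finger_gap: 0.0
finger_force: 0.4
```

```bash
python3 -c "
from h import *
inc()"
```

```text
12.18 [ 0.6198 -0.2103  0.1545] yawY -81.25 z [ 0.001 -0.    -1.   ] F [ 1.45 -0.31 -0.38] gap 0.0 ff 0.36140379030257463 q7 -47.7
TCP in case mm [63.4 -0.4]
```

Request:
servo_tool(moves="1 -0.5 0 0.1 0 0 0;1 -0.5 0 0.1 0 0 0;1 -0.55 0 0.1 0 0 0;1 -0.55 0 0.1 0 0 0;1 -0.55 0 0.15 0 0 0;1 -0.55 0 0.15 0 0 0;1 -0.5 0 0.2 0 0 0;1 -0.5 0 0.2 0 0 0;1 -0.5 0 0.25 0 0 0;1 -0.5 0 0.25 0 0 0;1 -0.5 0 0.3 0 0 0;1 -0.45 0 0.3 0 0 0")

```text
clock: 13.18
eef_pos: [0.5588, -0.2197, 0.1321]
ee_rot: [[0.988, 0.152, 0.0], [0.152, -0.988, 0.0], [0.0, -0.0, -1.0]]
wrist_force: [0.6, -0.6, 0.3]
finger_gap: 0.001
finger_force: 0.5
```

Request:
servo_tool(moves="1 -0.45 0 0.35 0 0 0;1 -0.45 0 0.35 0 0 0;1 -0.4 0 0.4 0 0 0;1 -0.4 0 0.4 0 0 0;1 -0.4 0 0.4 0 0 0;1 -0.4 0 0.45 0 0 0;1 0 0 0 0 0 0")

```text
clock: 13.77
eef_pos: [0.533, -0.2235, 0.1078]
ee_rot: [[0.989, 0.151, -0.002], [0.151, -0.989, 0.001], [-0.002, -0.001, -1.0]]
wrist_force: [0.9, 0.6, 0.1]
finger_gap: -0.001
finger_force: 0.3
```

```bash
python3 -c "
from h import *
inc()
cv2.imwrite('pics/s6.png',cv2.resize(eyes.snapshot('side')[60:240,150:350,::-1],None,fx=3.3,fy=3.3,interpolation=2))"
```

```text
13.77 [ 0.533  -0.2235  0.1078] yawY -81.31 z [-0.002  0.001 -1.   ] F [0.92 0.6  0.11] gap -0.001 ff 0.29545516474172473 q7 -44.7
TCP in case mm [-24.3  -0.3]
```

View pics/s6.png

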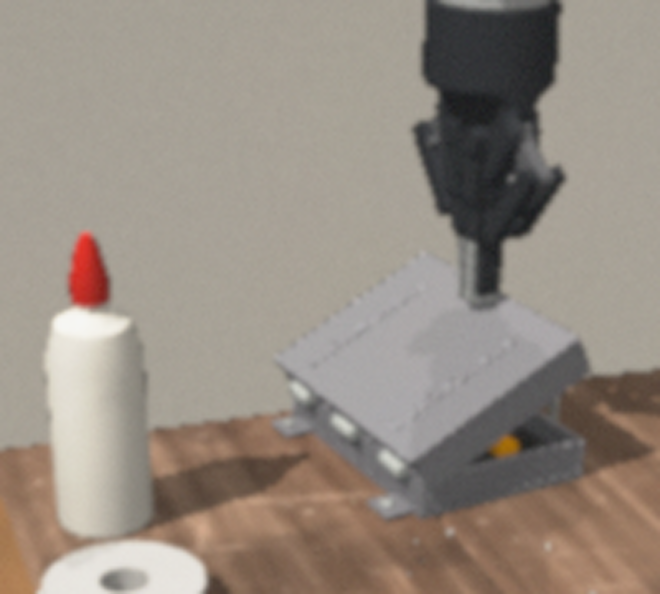

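Request:
servo_tool(moves="1 -0.35 0 0.45 0 0 0;1 -0.35 0 0.45 0 0 0;1 -0.35 0 0.5 0 0 0;1 -0.3 0 0.4 0 0 0;1 -0.2 0 0.3 0 0 0;1 -0.2 0 0.2 0 0 0;1 0 0 0 0 0 0")

```text
clock: 14.4
eef_pos: [0.5164, -0.2261, 0.0852]
ee_rot: [[0.988, 0.152, -0.001], [0.152, -0.988, 0.0], [-0.001, -0.001, -1.0]]
wrist_force: [0.4, 0.1, 0.7]
finger_gap: 0.004
finger_force: 0.4
```

```bash
python3 -c "
from h import *
inc()"
```

```text
14.4 [ 0.5164 -0.2261  0.0852] yawY -81.28 z [-0.001  0.    -1.   ] F [0.37 0.15 0.67] gap 0.004 ff 0.3979044430889189 q7 -43.3
TCP in case mm [-41.2  -0.3]
```

Request:
servo_tool(moves="1 -0.1 0 0.1 0 0 0;1 -0.1 0 0.1 0 0 0;1 -0.1 0 0.1 0 0 0;1 0 0 0 0 0 0")

```text
clock: 14.73
eef_pos: [0.5142, -0.2266, 0.0827]
ee_rot: [[0.988, 0.152, 0.0], [0.152, -0.988, 0.0], [0.0, -0.0, -1.0]]
wrist_force: [1.3, 0.3, 0.4]
finger_gap: -0.001
finger_force: 0.4
```

Request:
servo_tool(moves="1 0 0 0.1 0 0 0;1 0 0 0.1 0 0 0;1 0 0 0 0 0 0")

```text
clock: 14.98
eef_pos: [0.5137, -0.2267, 0.0805]
ee_rot: [[0.988, 0.152, -0.001], [0.152, -0.988, 0.0], [-0.001, -0.0, -1.0]]
wrist_force: [-0.4, 0.4, 1.4]
finger_gap: 0.001
finger_force: 0.5
```

Request:
servo_tool(moves="1 0 0 0.1 0 0 0;1 0 0 0.05 0 0 0;1 0 0 0 0 0 0")

```text
clock: 15.23
eef_pos: [0.5141, -0.2266, 0.0792]
ee_rot: [[0.988, 0.152, -0.0], [0.152, -0.988, -0.0], [-0.0, 0.0, -1.0]]
wrist_force: [-0.4, -0.7, 1.1]
finger_gap: -0.002
finger_force: 0.5
```

Request:
servo_tool(moves="1 0 0 0.05 0 0 0;1 0 0 0.05 0 0 0;1 0 0 0 0 0 0")

```text
clock: 15.48
eef_pos: [0.5142, -0.2266, 0.0782]
ee_rot: [[0.988, 0.152, -0.0], [0.152, -0.988, -0.0], [-0.0, 0.0, -1.0]]
wrist_force: [-0.6, -0.6, 1.0]
finger_gap: -0.001
finger_force: 0.5
```

Request:
servo_tool(moves="1 0 0 0.05 0 0 0;1 0 0 0.05 0 0 0;1 0 0 0 0 0 0")

```text
clock: 15.73
eef_pos: [0.5143, -0.2265, 0.0772]
ee_rot: [[0.988, 0.152, 0.0], [0.152, -0.988, -0.0], [0.0, 0.0, -1.0]]
wrist_force: [-0.2, -0.9, 0.5]
finger_gap: -0.0
finger_force: 0.5
```

Request:
servo_tool(moves="1 0 0 0.05 0 0 0;1 0 0 0.05 0 0 0;1 0 0 0 0 0 0")

```text
clock: 15.98
eef_pos: [0.5143, -0.2265, 0.0762]
ee_rot: [[0.988, 0.152, 0.0], [0.152, -0.988, 0.0], [0.0, -0.0, -1.0]]
wrist_force: [-1.2, 0.2, 1.1]
finger_gap: 0.0
finger_force: 0.5
```

Request:
servo_tool(moves="1 0 0 0.05 0 0 0;1 0 0 0.05 0 0 0;1 0 0 0 0 0 0")

```text
clock: 16.23
eef_pos: [0.5142, -0.2265, 0.0752]
ee_rot: [[0.988, 0.152, -0.0], [0.152, -0.988, 0.0], [-0.0, -0.0, -1.0]]
wrist_force: [-0.5, 0.2, 1.3]
finger_gap: -0.001
finger_force: 0.5
```

Request:
servo_tool(moves="1 0 0 0.05 0 0 0;1 0 0 0.05 0 0 0;1 0 0 0 0 0 0")

```text
clock: 16.48
eef_pos: [0.5142, -0.2265, 0.0742]
ee_rot: [[0.988, 0.152, -0.0], [0.152, -0.988, 0.0], [-0.0, -0.0, -1.0]]
wrist_force: [-1.1, -1.0, 1.4]
finger_gap: -0.005
finger_force: 0.5
```

Request:
servo_tool(moves="1 0 0 0.05 0 0 0;1 0 0 0.05 0 0 0;1 0 0 0 0 0 0")

```text
clock: 16.73
eef_pos: [0.5143, -0.2265, 0.0732]
ee_rot: [[0.988, 0.152, -0.0], [0.152, -0.988, 0.0], [-0.0, -0.0, -1.0]]
wrist_force: [0.4, 0.1, 1.9]
finger_gap: -0.001
finger_force: 0.5
```

Request:
servo_tool(moves="1 -0.1 0 0.05 0 0 0;1 -0.1 0 0.05 0 0 0;1 0 0 0 0 0 0")

```text
clock: 16.98
eef_pos: [0.5127, -0.2267, 0.0724]
ee_rot: [[0.988, 0.152, 0.001], [0.152, -0.988, 0.0], [0.001, 0.0, -1.0]]
wrist_force: [1.0, -0.2, 1.1]
finger_gap: 0.002
finger_force: 0.5
```

Request:
servo_tool(moves="1 0 0 0.05 0 0 0;1 0 0 0.05 0 0 0;1 0 0 0 0 0 0")

```text
clock: 17.23
eef_pos: [0.5124, -0.2267, 0.0713]
ee_rot: [[0.988, 0.152, 0.0], [0.152, -0.988, 0.0], [0.0, -0.0, -1.0]]
wrist_force: [1.0, 0.7, 0.6]
finger_gap: 0.001
finger_force: 0.5
```

Request:
servo_tool(moves="1 0 0 0.05 0 0 0;1 0 0 0.05 0 0 0;1 0 0 0 0 0 0")

```text
clock: 17.48
eef_pos: [0.5122, -0.2268, 0.0702]
ee_rot: [[0.988, 0.152, -0.0], [0.152, -0.988, 0.0], [-0.0, -0.0, -1.0]]
wrist_force: [0.8, 0.1, 0.7]
finger_gap: 0.001
finger_force: 0.4
```

Request:
servo_tool(moves="1 0 0 0.05 0 0 0;1 0 0 0.05 0 0 0;1 0 0 0 0 0 0")

```text
clock: 17.73
eef_pos: [0.512, -0.2268, 0.0691]
ee_rot: [[0.988, 0.152, -0.001], [0.152, -0.988, 0.0], [-0.001, -0.0, -1.0]]
wrist_force: [-0.4, -0.6, 1.8]
finger_gap: 0.003
finger_force: 0.5
```

Request:
servo_tool(moves="1 0 0 0.05 0 0 0;1 0 0 0.05 0 0 0;1 0 0 0 0 0 0")

```text
clock: 17.98
eef_pos: [0.5119, -0.2269, 0.0681]
ee_rot: [[0.988, 0.152, -0.001], [0.152, -0.988, 0.0], [-0.001, -0.0, -1.0]]
wrist_force: [-0.9, 0.0, 1.4]
finger_gap: 0.005
finger_force: 0.5
```

Request:
servo_tool(moves="1 0 0 0.05 0 0 0;1 0 0 0.05 0 0 0;1 0 0 0 0 0 0")

```text
clock: 18.23
eef_pos: [0.5121, -0.2269, 0.0672]
ee_rot: [[0.988, 0.152, -0.0], [0.152, -0.988, 0.0], [-0.0, -0.0, -1.0]]
wrist_force: [-0.5, 0.2, 1.1]
finger_gap: -0.002
finger_force: 0.6
```

Request:
servo_tool(moves="1 0 0 0.05 0 0 0;1 0 0 0.05 0 0 0;1 0 0 0 0 0 0")

```text
clock: 18.48
eef_pos: [0.5123, -0.2269, 0.0662]
ee_rot: [[0.988, 0.152, 0.0], [0.152, -0.988, -0.0], [-0.0, 0.0, -1.0]]
wrist_force: [-0.8, -0.0, 0.3]
finger_gap: -0.002
finger_force: 0.6
```

Request:
servo_tool(moves="1 0 0 0.05 0 0 0;1 0 0 0.05 0 0 0;1 0 0 0 0 0 0")

```text
clock: 18.73
eef_pos: [0.5123, -0.2269, 0.0652]
ee_rot: [[0.988, 0.152, 0.0], [0.152, -0.988, -0.0], [0.0, 0.0, -1.0]]
wrist_force: [-1.1, 0.1, 1.5]
finger_gap: 0.0
finger_force: 0.6
```

Request:
servo_tool(moves="1 0 0 0.05 0 0 0;1 0 0 0.05 0 0 0;1 0 0 0 0 0 0")

```text
clock: 18.98
eef_pos: [0.5123, -0.2268, 0.0642]
ee_rot: [[0.988, 0.152, 0.0], [0.152, -0.988, -0.0], [0.0, 0.0, -1.0]]
wrist_force: [-0.7, 0.1, 1.0]
finger_gap: 0.002
finger_force: 0.6
```

Request:
servo_tool(moves="1 0 0 0.05 0 0 0;1 0 0 0.05 0 0 0;1 0 0 0 0 0 0")

```text
clock: 19.23
eef_pos: [0.5123, -0.2268, 0.0632]
ee_rot: [[0.988, 0.152, 0.0], [0.152, -0.988, -0.0], [0.0, 0.0, -1.0]]
wrist_force: [-0.0, -0.6, 0.3]
finger_gap: 0.001
finger_force: 0.6
```

Request:
servo_tool(moves="1 0 0 0.05 0 0 0;1 0 0 0.05 0 0 0;1 0 0 0 0 0 0")

```text
clock: 19.48
eef_pos: [0.5123, -0.2268, 0.0622]
ee_rot: [[0.988, 0.152, 0.0], [0.152, -0.988, 0.0], [0.0, -0.0, -1.0]]
wrist_force: [-0.7, -0.2, 0.6]
finger_gap: 0.003
finger_force: 0.6
```

Request:
servo_tool(moves="1 0 0 0.05 0 0 0;1 0 0 0.05 0 0 0;1 0 0 0 0 0 0")

```text
clock: 19.73
eef_pos: [0.5123, -0.2268, 0.0612]
ee_rot: [[0.988, 0.152, -0.0], [0.152, -0.988, 0.0], [-0.0, -0.0, -1.0]]
wrist_force: [0.2, 0.0, 1.0]
finger_gap: 0.001
finger_force: 0.6
```

Request:
servo_tool(moves="1 0 0 0.05 0 0 0;1 0 0 0.05 0 0 0;1 0 0 0 0 0 0")

```text
clock: 19.98
eef_pos: [0.5123, -0.2268, 0.0602]
ee_rot: [[0.988, 0.152, 0.0], [0.152, -0.988, 0.0], [0.0, -0.0, -1.0]]
wrist_force: [-1.6, -0.8, 0.4]
finger_gap: -0.003
finger_force: 0.6
```

Request:
servo_tool(moves="1 0 0 0.05 0 0 0;1 0 0 0.05 0 0 0;1 0 0 0 0 0 0")

```text
clock: 20.23
eef_pos: [0.5123, -0.2268, 0.0592]
ee_rot: [[0.988, 0.152, -0.0], [0.152, -0.988, 0.0], [-0.0, -0.0, -1.0]]
wrist_force: [-1.0, -0.1, 1.0]
finger_gap: -0.001
finger_force: 0.6
```

Request:
servo_tool(moves="1 0 0 0.05 0 0 0;1 0 0 0.05 0 0 0;1 0 0 0 0 0 0")

```text
clock: 20.48
eef_pos: [0.5123, -0.2268, 0.0582]
ee_rot: [[0.988, 0.152, 0.0], [0.152, -0.988, 0.0], [0.0, -0.0, -1.0]]
wrist_force: [-1.5, -0.7, 2.8]
finger_gap: 0.001
finger_force: 0.7
```

Force starting to rise; one at a time now.

Request:
servo_tool(moves="1 0 0 0.05 0 0 0;1 0 0 0.05 0 0 0;1 0 0 0 0 0 0")

```text
clock: 20.73
eef_pos: [0.5122, -0.2268, 0.0572]
ee_rot: [[0.988, 0.152, -0.0], [0.152, -0.988, 0.0], [-0.0, -0.0, -1.0]]
wrist_force: [-1.5, -0.4, 1.1]
finger_gap: -0.004
finger_force: 0.7
```

Request:
servo_tool(moves="1 0 0 0.05 0 0 0;1 0 0 0.05 0 0 0;1 0 0 0 0 0 0")

```text
clock: 20.98
eef_pos: [0.5123, -0.2268, 0.0568]
ee_rot: [[0.988, 0.152, -0.0], [0.152, -0.988, 0.001], [0.0, -0.001, -1.0]]
wrist_force: [-4.5, -0.3, 5.6]
finger_gap: 0.002
finger_force: 3.2
```

Request:
servo_tool(moves="1 0 0 0.05 0 0 0;1 0 0 0.05 0 0 0;1 0 0 0 0 0 0")

```text
clock: 21.23
eef_pos: [0.5123, -0.2269, 0.0563]
ee_rot: [[0.988, 0.152, -0.0], [0.152, -0.988, 0.001], [0.0, -0.001, -1.0]]
wrist_force: [-4.2, 1.4, 10.9]
finger_gap: 0.001
finger_force: 5.4
```

Request:
servo_tool(moves="1 0 0 0.05 0 0 0;1 0 0 0 0 0 0;1 0 0 0 0 0 0")

```text
clock: 21.48
eef_pos: [0.5122, -0.2269, 0.0556]
ee_rot: [[0.988, 0.152, -0.0], [0.152, -0.988, 0.001], [-0.0, -0.001, -1.0]]
wrist_force: [-3.9, 0.4, 9.1]
finger_gap: -0.001
finger_force: 4.5
```

Request:
servo_tool(moves="1 0 0 0.05 0 0 0;1 0 0 0 0 0 0;1 0 0 0 0 0 0")

```text
clock: 21.73
eef_pos: [0.5121, -0.2269, 0.0548]
ee_rot: [[0.988, 0.152, -0.0], [0.152, -0.988, 0.001], [-0.0, -0.001, -1.0]]
wrist_force: [-3.3, 0.6, 7.2]
finger_gap: -0.002
finger_force: 3.5
```

Request:
servo_tool(moves="1 0 0 0.05 0 0 0;1 0 0 0 0 0 0;1 0 0 0 0 0 0")

```text
clock: 21.98
eef_pos: [0.512, -0.2269, 0.0538]
ee_rot: [[0.988, 0.152, -0.0], [0.152, -0.988, 0.0], [-0.0, -0.0, -1.0]]
wrist_force: [-2.8, -0.1, 3.7]
finger_gap: 0.001
finger_force: 1.9
```

Request:
servo_tool(moves="1 0 0 0.05 0 0 0;1 0 0 0 0 0 0;1 0 0 0 0 0 0")

```text
clock: 22.23
eef_pos: [0.5126, -0.2267, 0.0532]
ee_rot: [[0.988, 0.152, 0.001], [0.152, -0.988, -0.0], [0.001, 0.0, -1.0]]
wrist_force: [-1.3, -0.8, 0.3]
finger_gap: -0.002
finger_force: 0.4
```

Request:
servo_tool(moves="1 0 0 0.05 0 0 0;1 0 0 0.05 0 0 0;1 0 0 0 0 0 0")

```text
clock: 22.48
eef_pos: [0.5126, -0.2267, 0.0523]
ee_rot: [[0.988, 0.152, 0.0], [0.152, -0.988, -0.0], [0.0, 0.0, -1.0]]
wrist_force: [-1.2, -1.0, 1.1]
finger_gap: -0.003
finger_force: 0.7
```

Request:
servo_tool(moves="1 0 0 0.05 0 0 0;1 0 0 0 0 0 0;1 0 0 0 0 0 0")

```text
clock: 22.73
eef_pos: [0.5125, -0.2267, 0.0518]
ee_rot: [[0.988, 0.152, 0.0], [0.152, -0.988, -0.0], [0.0, 0.0, -1.0]]
wrist_force: [0.1, -0.7, 1.5]
finger_gap: -0.003
finger_force: 0.7
```

Request:
servo_tool(moves="1 0 0 0.05 0 0 0;1 0 0 0 0 0 0;1 0 0 0 0 0 0")

```text
clock: 22.98
eef_pos: [0.5126, -0.2268, 0.0516]
ee_rot: [[0.988, 0.152, 0.001], [0.152, -0.988, 0.0], [0.001, -0.0, -1.0]]
wrist_force: [-1.3, 1.1, 3.8]
finger_gap: 0.004
finger_force: 2.0
```

Request:
servo_tool(moves="1 0 0 0.05 0 0 0;1 0 0 0 0 0 0;1 0 0 0 0 0 0")

```text
clock: 23.23
eef_pos: [0.5126, -0.2268, 0.0514]
ee_rot: [[0.988, 0.152, 0.001], [0.152, -0.988, 0.0], [0.001, -0.0, -1.0]]
wrist_force: [-2.6, 0.8, 7.4]
finger_gap: 0.002
finger_force: 3.7
```

Request:
servo_tool(moves="1 0 0 -0.2 0 0 0;1 0 0 -0.5 0 0 0;1 0 0 -1 0 0 0;1 0 0 -2 0 0 0;1 0 0 -4 0 0 0;1 0 0 -4 0 0 0;1 0 0 -3 0 0 0;1 0 0 0 0 0 0;1 0 0 0 0 0 0;1 0 0 0 0 0 0;1 0 0 0 0 0 0")

```text
clock: 24.15
eef_pos: [0.5115, -0.2262, 0.1965]
ee_rot: [[0.988, 0.152, -0.002], [0.152, -0.988, 0.001], [-0.002, -0.001, -1.0]]
wrist_force: [-0.2, -0.2, -0.1]
finger_gap: 0.001
finger_force: 0.0
```

```bash
python3 -c "
from h import *
inc()
cv2.imwrite('pics/s7.png',cv2.resize(eyes.snapshot('side')[60:240,150:350,::-1],None,fx=3.3,fy=3.3,interpolation=2))"
```

```text
24.15 [ 0.5115 -0.2262  0.1965] yawY -81.25 z [-0.002  0.001 -1.   ] F [-0.17 -0.17 -0.09] gap 0.001 ff 0.0 q7 -49.2
TCP in case mm [-46.    0.3]
```

View pics/s7.png

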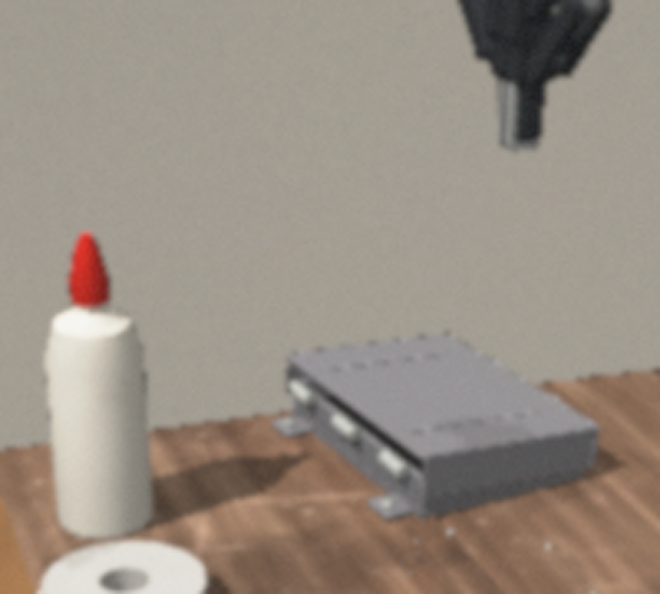

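The picture shows the lid shut and staying down by itself (front edge around (500,430)), the gripper clear above it, and the bottle and reel where they stood.

```bash
python3 -c "
from station import workorder
print(workorder.hand_in())"
```

```text
the job is handed in; nothing more can be done
None
```

The glass cutter is in the case and the lid is latched and staying shut by itself; the highest force reading on the lid was about 11 N, the tin, reel and bottle were not touched, and the job was handed in at about 24 s.

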